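# Hold the laser shutter open with its key

### The arm

A 6-joint arm with a two-finger parallel gripper is mounted at the origin on a cart in front of the work surface, level with it; the furniture and walls round the work are solid. World frame = base frame: x ahead of the robot, y to its left, z up, the work surface at z = 0. Lengths are in m, angles in rad, forces in N, time in s.
With the tool pointing down it reaches from about 0.25 to 0.775 m from the base axis. Payload 4 kg.
Tool frame: the origin (TCP) lies at the very end of the fingers, on their centre line; the grasp point (between the pads) lies 19 mm behind it; x points along the fingers, y is the direction in which the jaws open and shut, and the axes are right-handed (so a half turn about x gives the same grasp; the last joint's range is limited). The gripper opens to 94 mm and grips with 3 to 60 N. Pads are 16 mm wide; open, the fingers measure 119 mm over their backs; the gripper's body (75 mm by 177 mm) begins 78 mm behind the grasp point.
Start: joints at [1.067, 0.087, 1.371, -0, 1.684, -0.103], TCP at [0.215, 0.506, 0.206] pointing down, gripper open.
Joint ranges: [-3.1, 3.1], [-0.76, 2.03], [0.27, 2.55], [-1.08, 4.22], [0.17, 2.65], [-2.57, 2.57]. Speed limits (rad/s): [2.79, 2.79, 3.14, 3.14, 3.14, 3.14].

### API

Orientations are given as [roll, pitch, yaw] about the fixed x, y, z axes, in that order (R = Rz(yaw) Ry(pitch) Rx(roll)).
In Python, from bench import robot gives the robot as it stands.
- The arm moves only by the tool step_arm, never from a script. Its argument "commands" is a list that holds one entry, the list of rows, each a list of 4 numbers: the shift along the tool's x, y, z as a fraction of full scale, then the turn about the tool's x as a fraction of full scale. A call has 1 to 12 rows; each row is the pose to reach, as a shift and turn from the pose measured when the call began, along the tool's axes at that moment; what a row does not reach only later rows make up. Full scale, the value 1, is 20 cm for a shift and 60 degrees for a turn. A row lasts 1/12 s, in which the tool goes at most 41.7 mm and 7.16 degrees, less where a joint would pass 70% of its speed; a pose out of reach is approached as far as the arm can. A call with a number of a shift or a turn outside -1 to 1 is refused whole. A call with a gripper value outside its range is refused whole. "claw" is the opening in per cent of the stroke, from 0 (shut) to 100 (fully open), set as the call begins (left out, the last holds). The fingers move at their own pace and stop on an object; the grip force is fixed at half the most. Time passes only in rows, so rows that repeat a pose let the fingers close. It gives the time, the measured TCP pose, the force and the opening at its end, in the units of the state.
- robot.get_obs(): the state, without advancing time (a new reading comes with each control period).
- robot.snapshot(name): name is "scene" or "top"; returns a dict with "img" (384x512x3 uint8, red, green, blue), "fx", "fy", "cx", "cy" (pixels), "k1" (the pictures are not rectified: a ray, as slopes to the right and down, at radius r is drawn at 1 + k1 r^2 times it, then the intrinsics apply), "R" (3x3) and "t" (3): a world point X has camera coordinates R X + t. Camera axes: x right, y down, z forward; pixel columns grow to the right and rows downward; lengths in m; the calibration is good to about 2 mm. A picture is of the moment at which its call begins. There is no depth.
- robot.close_job(): hands the job in, once; it reports no verdict.
The state is a dict: "time": time; "joint_positions": joint angles; "qvel": joint speeds; "joint_torque": joint torques, N m; "tool_pos": TCP position; "ee_rot": TCP orientation; "wrist_force": force on the tool from outside, world axes, zero at the start; "wrist_torque": the same for the moment, N m; "width": finger opening in m.
Only numpy, scipy, OpenCV 4.12 (cv2) and the standard library are available. Lean on these libraries where they do the work, as an engineer would, in place of code of your own. Each camera call takes 0.05 s, during which the arm holds its last target. There are 200 camera calls.

### The job

Take the red key, and only that one, out of the key block and put it in the lock of the grey laser-shutter console. Work it past the two sticky discs in the lock with small twists to either side, without forcing it, until its collar rests on the lock face; then turn it a quarter clockwise to its stop, which brings the red half of the flag into the little window. The lock springs back when let go, so finish while still holding the key turned; leave the other keys and things as they are.

Things in the scene. Friction and masses are not known exactly. Their poses are not given: they have to be found in the camera images.
- key_red: Key with the red plastic bow, 32 to 63 g, upright in one of the block's three slots. Origin: centre of the underside of its round steel collar (28 mm across, 4 mm thick), which rests on the block; z up, x through its thickness. Below come a round neck (6 mm across, 9 mm long) and the flat blade. A half turn about z makes no difference to it
- key_bow (a point): A point in the red bow, 27 mm above the collar's underside (the key's origin), axes as the key's. The bow is a flat block 9 mm thick (x), 32 mm wide (y), from 4 to 39 mm above the origin: grasp it across the 9 mm
- key_tip (a point): Tip of the red key's blade, 31 mm below its origin. The blade is 4 mm thick (x) and 18 mm wide (y); its last 2 mm taper to 2.8 x 16 mm
- key_blue: Bystander: key with a blue bow, same size, in another slot of the block
- key_yellow: Bystander: key with a yellow bow, same size, in another slot of the block
- key_block: Fixed aluminium block 50 x 170 mm on a black foot 62 x 182 mm, 42 mm high. Three slots 36 mm deep stand in a row along its y, 55 mm apart, the middle one at its centre; a blade has 1.25 mm of play on each side, and each key's axes are the block's. Origin: centre of its underside, z up
- console: Fixed light-grey laser-shutter console, 150 mm (x) by 210 mm (y), its dark top plate 64 mm high; origin at the centre of its underside, its front faces -x. The lock lies 18 mm in front (-x) and 55 mm to the right (-y) of its centre; a red emergency-stop mushroom (25 mm tall) stands 122 mm from it, other parts of the top rise at most 12 mm
- lock_face (a point): Centre of the lock's round steel face, 70 mm above the bench, axes as the console's, lock axis vertical. The fixed keyway in it is 11.4 mm (x) by 22.5 mm (y) and 6 mm deep: the blade goes in with the key's y along this y and can twist there up to 0.4 rad either way. Collar on the face means fully in: the neck then stands in the keyway and the key can turn; turned, it cannot be drawn out
- disc_top (a point): Point on the lock axis 8 mm below the face: top of the first of two sticky discs; the second's top is 6 mm lower and the plug's 12 mm lower. Each has a slot 6.6 x 21.5 mm for the blade (0.14 rad of twist). The plug's is in line with the keyway at rest; the discs stand out of line, one either way, each by an unknown 0.25 to 0.35 rad. The tip stops on one out of line
- lock_plug (a joint): Angle of the lock's plug, rad: 0 at rest, growing clockwise seen from above, stop at 1.5. It turns only with the key fully in. A spring turns it back (0.03 N m at 0, 0.12 N m at the stop); plug and discs rub with 0.07 N m besides. A disc out of line is passed by twisting the key to its angle with a light push, about 5 N; it then turns with the blade (friction 0.03 N m)
- shutter_flag (a joint): Travel in m of the flag below the little window, driven by the plug: 0 shows green (shutter shut), 0.015 red (open)
- flag_window (a point): Centre of the little black-framed window (14 mm) on the console's top, 68 mm above the bench
- jar: Bystander: small white jar with a red screw cap, 47 mm across, 53 mm high, loose; origin at the centre of its underside
- counter: Bystander: grey hand tally counter 58 x 60 x 36 mm, loose; origin at the centre of its underside

How it is judged:
By the outcome, as a careful person would: the job done as asked, in the order asked, and still so for the second after the job is handed in, while the arm keeps its last pose, push and grip.
It also fails if it takes over 51 s, if anything falls off the work surface, if the arm or the gripper's body presses on something with over 40 N, if the wrist force passes 120 N, or if a joint passes its speed limit or range.

## Working session

There is one attempt and no reset: what is moved stays moved. The work goes in short steps, Python scripts to look and compute and a tool call to move; the robot and the scene stay as the last step left them, time stands still between calls to the robot, and variables do not carry over. Pictures are saved under pics/ and viewed, about 8 in all and at most 12, crops included, and the job is handed in when it is done.

Besides the shell and the picture viewer there is one more tool, called after "Emit:" as name(argument=value, ...) on one line, values as JSON. step_arm: Moves the arm, as the interface text tells. Its arguments: {"type":"object","properties":{"commands":{"type":"array","items":{"type":"array","items":{"type":"array","items":{"type":"number","minimum":-1,"maximum":1}}}},"claw":{"type":"number"}},"required":["commands"]}

```bash
mkdir -p pics; ls; cat > h.py <<'E'
import numpy as np, cv2
from bench import robot
def snap(name,fn=None):
    s=robot.snapshot(name)
    if fn: cv2.imwrite('pics/'+fn,s['img'][:,:,::-1])
    return s
def ray(s,u,v):
    K=np.array([[s['fx'],0,s['cx']],[0,s['fy'],s['cy']],[0,0,1.]])
    p=cv2.undistortPoints(np.array([[[u,v]]],float),K,np.array([s['k1'],0,0,0.]))[0,0]
    R=np.array(s['R']);t=np.array(s['t'])
    return -R.T@t, R.T@np.array([p[0],p[1],1.])
def onz(s,u,v,z):
    o,d=ray(s,u,v); return o+d*(z-o[2])/d[2]
def proj(s,X):
    K=np.array([[s['fx'],0,s['cx']],[0,s['fy'],s['cy']],[0,0,1.]])
    return cv2.projectPoints(np.array(X,float).reshape(-1,3),cv2.Rodrigues(np.array(s['R']))[0],np.array(s['t'],float),K,np.array([s['k1'],0,0,0.]))[0][:,0]
E
python3 - <<'E'
from h import *
a=snap('scene','s1.png');b=snap('top','t1.png')
for s in(a,b): print(s['fx'],s['k1'],-np.array(s['R']).T@s['t'],np.round(s['R'],2).tolist())
print(robot.get_obs())
cv2.imwrite('pics/both.png',cv2.resize(np.vstack([a['img'],b['img']])[:,:,::-1],None,fx=.78,fy=.78))
E
```

```text
pics
351.8159685622559 -0.09200316992151512 [ 0.12623688 -0.59026067  0.49501742] [[0.76, -0.64, 0.02], [-0.31, -0.4, -0.86], [0.56, 0.65, -0.5]]
497.8770025679213 -0.20963462054746654 [ 0.39941909 -0.07185429  1.44219922] [[-0.0, -1.0, -0.02], [-0.99, 0.01, -0.15], [0.15, 0.02, -0.99]]
{'time': 0.1, 'joint_positions': array([ 1.06687311e+00,  8.78728009e-02,  1.37212204e+00,  4.82876467e-05,
        1.68360066e+00, -1.03090701e-01]), 'qvel': array([-9.90203855e-05, -2.36067668e-03, -2.49313784e-03, -1.27820270e-03,
       -1.09288464e-03, -2.30294069e-04]), 'joint_torque': array([ 1.47837542e-03, -3.41252375e+01, -3.03302479e+01,  7.19325221e-02,
        3.04533052e-02, -9.14111956e-05]), 'tool_pos': array([0.21434125, 0.50596849, 0.20441617]), 'ee_rot': array([-1.69784409,  1.5687929 , -2.09867122]), 'wrist_force': array([-1.06887904, -0.49617291, -0.22773749]), 'wrist_torque': array([ 0.02393466, -0.01476926, -0.02304151]), 'width': 0.09392613033008779}
```

View pics/s1.png

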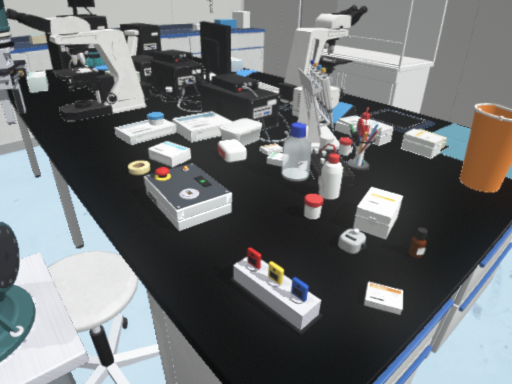

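View pics/t1.png

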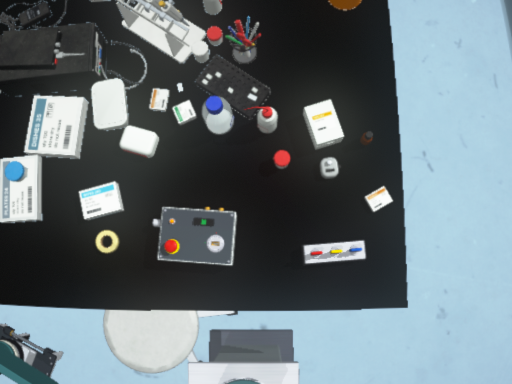

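```bash
python3 - <<'E'
from h import *
a=cv2.imread('pics/s1.png');b=cv2.imread('pics/t1.png')
f=lambda i,x0,y0,w,h,k:cv2.resize(i[y0:y0+h,x0:x0+w],None,fx=k,fy=k,interpolation=cv2.INTER_CUBIC)
A=np.hstack([f(a,140,155,100,75,4),f(a,225,240,100,75,4)])
B=np.hstack([f(b,146,198,100,75,4),f(b,290,215,100,75,4)])
cv2.imwrite('pics/c1.png',np.vstack([A,B]))
E
```

```text
(no output)
```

View pics/c1.png

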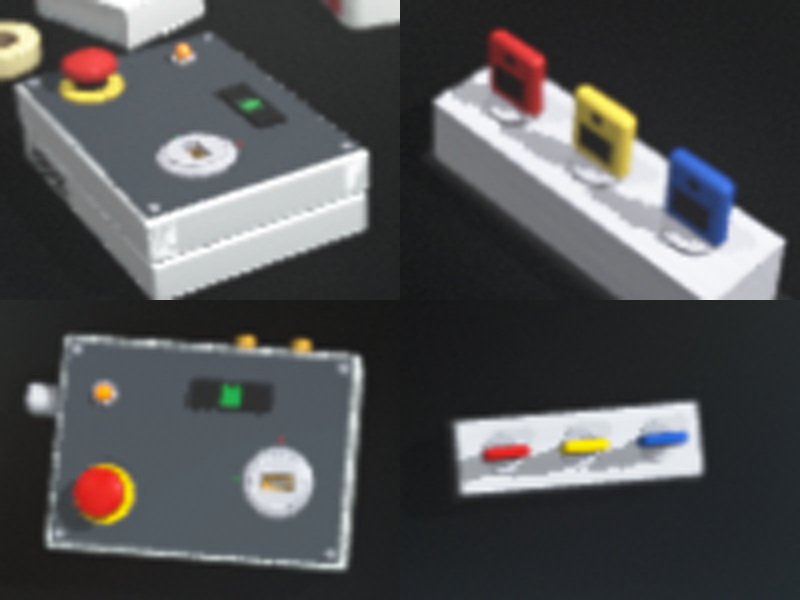

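```bash
cat >> h.py <<'E'
def tri(r):
    A=np.zeros((3,3));c=np.zeros(3)
    for o,d in r:
        d=d/np.linalg.norm(d);P=np.eye(3)-np.outer(d,d);A+=P;c+=P@o
    return np.linalg.solve(A,c)
def hullc(m,x0,y0,x1,y1,k=8):
    "largest blob in ROI -> hull centroid, rect"
    z=np.zeros_like(m);z[y0:y1,x0:x1]=m[y0:y1,x0:x1]
    c=max(cv2.findContours(z,cv2.RETR_EXTERNAL,cv2.CHAIN_APPROX_NONE)[0],key=cv2.contourArea)
    h=cv2.convexHull(c);M=cv2.moments(h)
    return np.array([M['m10']/M['m00'],M['m01']/M['m00']]),h,c
def up(img,k=4): return cv2.resize(img,None,fx=k,fy=k,interpolation=cv2.INTER_CUBIC)
def c2p(p,k=4): return (np.asarray(p,float)+.5)/k-.5
E
python3 - <<'E'
from h import *
a=robot.snapshot('scene');b=robot.snapshot('top')
H=[cv2.cvtColor(up(s['img']),cv2.COLOR_RGB2HSV) for s in(a,b)]
hs={'red':[((0,130,80),(8,255,255)),((172,130,80),(180,255,255))],'yel':[((20,130,80),(35,255,255))],'blu':[((100,130,60),(125,255,255))]}
roi=[(225,240,325,315),(290,215,390,290)]
P={}
for n,rs in hs.items():
    rr=[]
    for s,h,r in zip((a,b),H,roi):
        m=sum(cv2.inRange(h,*map(np.array,q)) for q in rs)
        c,_,_=hullc(m,*[4*x for x in r]); c=c2p(c); rr.append(ray(s,*c))
        print(n,c.round(2),onz(s,*c,.0635).round(4))
    P[n]=tri(rr);print('  tri',P[n].round(4))
d=P['red']-P['blu'];print('block y yaw',np.arctan2(d[1],d[0])-np.pi/2,np.linalg.norm(d))
# block top, top view
m=cv2.inRange(H[1],np.array((0,0,90)),np.array((180,60,255)))
_,h,_=hullc(m,*[4*x for x in roi[1]])
q=cv2.boxPoints(cv2.minAreaRect(h));Q=np.array([onz(b,*c2p(p),.042) for p in q]);print('block',Q[:,:2].round(4).tolist(),Q.mean(0).round(4))
# console outer & plate
m=cv2.inRange(H[1],np.array((95,15,60)),np.array((125,120,125)))
_,h,_=hullc(m,*[4*x for x in(146,198,246,273)])
q=cv2.boxPoints(cv2.minAreaRect(h));Q=np.array([onz(b,*c2p(p),.064) for p in q]);print('plate',Q[:,:2].round(4).tolist(),Q.mean(0).round(4))
for i in range(4): e=Q[(i+1)%4]-Q[i];print(np.linalg.norm(e).round(4),np.degrees(np.arctan2(e[1],e[0])).round(2))
# lock
rr=[]
for s,h,r in zip((a,b),H,[(176,184,203,202),(204,230,228,254)]):
    m=cv2.inRange(h,np.array((0,0,140)),np.array((180,70,255)))
    c,hh,_=hullc(m,*[4*x for x in r]);e=cv2.fitEllipse(hh);c=c2p(e[0]);rr.append(ray(s,*c));print('lock',c,np.array(e[1])/4,onz(s,*c,.070).round(4))
print(tri(rr).round(4))
E
```

```text
red [254.27 256.5 ] [ 0.4647 -0.2062  0.0635]
red [316.   252.75] [ 0.4639 -0.2083  0.0635]
  tri [ 0.4636 -0.2079  0.0652]
yel [276.23 271.08] [ 0.4694 -0.2615  0.0635]
yel [335.73 251.08] [ 0.4679 -0.2633  0.0635]
  tri [ 0.4678 -0.263   0.0655]
blu [300.41 287.6 ] [ 0.4731 -0.3173  0.0635]
blu [355.26 249.32] [ 0.4721 -0.3181  0.0635]
  tri [ 0.4721 -0.318   0.0646]
block y yaw 0.07700366738183595 0.11040178855544366
block [[0.4885, -0.1729], [0.5012, -0.349], [0.4463, -0.3521], [0.434, -0.1767]] [ 0.4675 -0.2627  0.042 ]
plate [[0.4519, 0.2381], [0.5979, 0.2289], [0.5793, 0.0193], [0.4354, 0.0309]] [0.5161 0.1293 0.064 ]
0.1463 -3.6
0.2105 -95.06
0.1444 175.39
0.2079 85.45
lock [188.87651062 193.36146545] [11.33461094 20.50590134] [0.4869 0.064  0.07  ]
lock [215.13883972 243.00344849] [17.78669357 17.9217205 ] [0.4923 0.0705 0.07  ]
[0.4919 0.0714 0.0649]
```

```bash
cat >> h.py <<'E'
from scipy.spatial.transform import Rotation as Ro
def st(q=True):
    o=robot.get_obs();R=Ro.from_euler('xyz',o['ee_rot']).as_matrix()
    if q: print('t',round(o['time'],2),'tcp',np.round(o['tool_pos'],4),'F',np.round(o['wrist_force'],2),'T',np.round(o['wrist_torque'],3),'w',round(o['width'],4),'yaw(tool y)',round(np.arctan2(R[1,1],R[0,1]),4),'tilt',np.round(R[:,0],4),'q1,6',np.round(o['joint_positions'][[0,5]],3))
    return o,R
def go(xyz,yaw=None):
    "print fraction command; yaw=desired world yaw of tool y"
    o,R=st()
    f=R.T@(np.array(xyz)-o['tool_pos'])/.2
    y=np.arctan2(R[1,1],R[0,1]);t=0 if yaw is None else -((yaw-y+np.pi/2)%np.pi-np.pi/2)
    print('cmd',f.round(4),'turn',round(t/np.radians(60),4),'rad',round(t,3))
E
python3 - <<'E'
from h import *
go([.464,-.2075,.204],.077)
o,R=st(False);print(R.round(3))
E
```

```text
t 0.2 tcp [0.2144 0.5061 0.2048] F [ 0.07 -0.13  0.  ] T [ 0.024  0.02  -0.026] w 0.0942 yaw(tool y) 1.17 tilt [-6.0e-04 -1.2e-03 -1.0e+00] q1,6 [ 1.067 -0.103]
cmd [ 0.0072 -2.7985  2.5411] turn 1.0438 rad 1.093
[[-0.001  0.39   0.921]
 [-0.001  0.921 -0.39 ]
 [-1.    -0.001 -0.   ]]
```

Emit:
step_arm(commands=[[[0,-0.1,0.09,0],[0,-0.25,0.227,0],[0,-0.4,0.363,0],[0,-0.55,0.5,0],[0,-0.7,0.636,0],[0,-0.85,0.77,0],[0,-1,0.91,0]]])

```text
time: 0.78
tool_pos: [0.3038, 0.2492, 0.2049]
ee_rot: [-1.447, 1.57, -1.847]
wrist_force: [1.4, 0.1, 0.4]
width: 0.0944
```

Emit:
step_arm(commands=[[[0,-0.15,0.137,0],[0,-0.3,0.273,0],[0,-0.45,0.41,0],[0,-0.6,0.545,0],[0,-0.75,0.682,0],[0,-0.9,0.82,0],[0,-1,0.91,0],[0,-1,0.91,0]]])

```text
time: 1.45
tool_pos: [0.3945, -0.01, 0.2047]
ee_rot: [-1.438, 1.568, -1.845]
wrist_force: [-0.3, -0.3, -0.7]
width: 0.0942
```

```bash
python3 - <<'E'
from h import *
go([.464,-.2075,.15],.077)
E
```

```text
t 1.45 tcp [ 0.3945 -0.01    0.2047] F [-0.34 -0.28 -0.75] T [ 0.049  0.04  -0.052] w 0.0942 yaw(tool y) 1.164 tilt [-9.0e-04 -3.1e-03 -1.0e+00] q1,6 [-0.167 -1.331]
cmd [ 0.276  -0.7683  0.7098] turn 1.038 rad 1.087
```

Emit:
step_arm(commands=[[[0.04,-0.11,0.1,0.11],[0.08,-0.22,0.2,0.22],[0.12,-0.33,0.3,0.33],[0.16,-0.44,0.4,0.44],[0.2,-0.55,0.5,0.55],[0.24,-0.66,0.6,0.66],[0.276,-0.768,0.71,0.77],[0.276,-0.768,0.71,0.88],[0.276,-0.768,0.71,1],[0.276,-0.768,0.71,1]]], claw=60)

```text
time: 2.28
tool_pos: [0.464, -0.2071, 0.1493]
ee_rot: [-0.971, 1.568, -2.427]
wrist_force: [0.4, 0.3, 1.1]
width: 0.0564
```

```bash
python3 - <<'E'
from h import *
go([.464,-.2075,.050],.075)
a=snap('scene');b=snap('top')
f=lambda i,x0,y0,w,h,k:cv2.resize(i[y0:y0+h,x0:x0+w,::-1],None,fx=k,fy=k,interpolation=cv2.INTER_CUBIC)
cv2.imwrite('pics/c2.png',np.hstack([f(a['img'],205,185,100,130,4),f(b['img'],280,180,100,130,4)]))
E
```

```text
t 2.28 tcp [ 0.464  -0.2071  0.1493] F [0.37 0.31 1.08] T [-0.038  0.062 -0.02 ] w 0.0564 yaw(tool y) 0.1145 tilt [-0.0021 -0.0018 -1.    ] q1,6 [-0.53  -0.644]
cmd [0.4964 0.0008 0.0013] turn 0.0377 rad 0.04
```

View pics/c2.png

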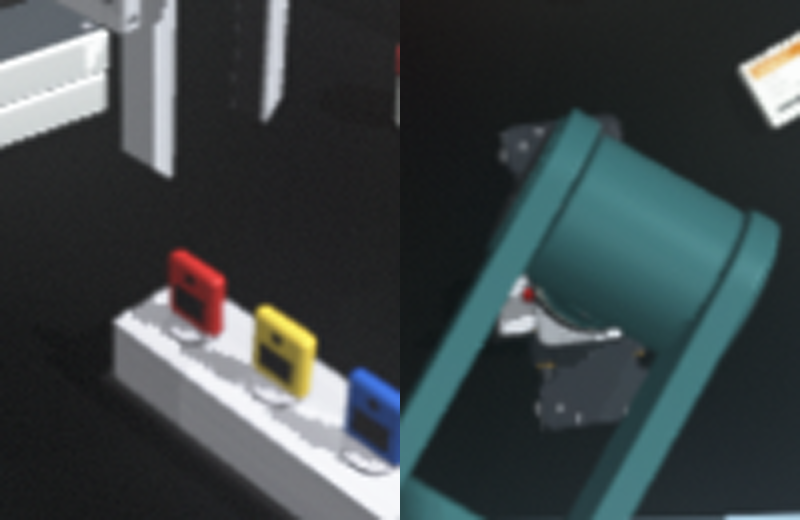

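Emit:
step_arm(commands=[[[0.12,0,0,0.02],[0.24,0,0,0.038],[0.35,0,0,0.038],[0.44,0,0,0.038],[0.496,0,0.001,0.038],[0.496,0,0.001,0.038],[0.496,0,0.001,0.038]]])

```text
time: 2.97
tool_pos: [0.464, -0.2068, 0.0509]
ee_rot: [-0.585, 1.568, -2.074]
wrist_force: [0.2, -0.0, 0.9]
width: 0.057
```

Emit:
step_arm(commands=[[[0,0,0,0],[0,0,0,0],[0,0,0,0],[0,0,0,0],[0,0,0,0],[0,0,0,0],[0,0,0,0]]], claw=0)

```text
time: 3.55
tool_pos: [0.464, -0.2069, 0.0509]
ee_rot: [-0.562, 1.568, -2.051]
wrist_force: [-0.0, -0.6, 0.9]
width: 0.0131
```

```bash
python3 - <<'E'
from h import *
go([.464,-.2075,.050],.075)
E
```

```text
t 3.55 tcp [ 0.464  -0.2069  0.0509] F [-0.01 -0.61  0.86] T [-0.063  0.098 -0.02 ] w 0.0131 yaw(tool y) 0.0825 tilt [-0.0013 -0.0025 -1.    ] q1,6 [-0.529 -0.611]
cmd [ 0.0047 -0.0004  0.0031] turn 0.0071 rad 0.007
```

Emit:
step_arm(commands=[[[0,0,0,0],[0,0,0,0],[0,0,0,0],[0,0,0,0]]])

```text
time: 3.88
tool_pos: [0.4624, -0.207, 0.0509]
ee_rot: [-1.178, 1.565, -2.667]
wrist_force: [-5.2, 0.0, 3.5]
width: 0.0088
```

```bash
python3 - <<'E'
from h import *
st()
E
```

```text
t 3.88 tcp [ 0.4624 -0.207   0.0509] F [-5.22  0.01  3.55] T [-0.115  1.125  0.055] w 0.0088 yaw(tool y) 0.0824 tilt [-0.005  -0.0026 -1.    ] q1,6 [-0.53  -0.611]
```

Emit:
step_arm(commands=[[[0,-0.003,0,0],[0,-0.003,0,0],[0,-0.003,0,0]]])

```text
time: 4.13
tool_pos: [0.4621, -0.2071, 0.0509]
ee_rot: [-1.1, 1.566, -2.588]
wrist_force: [-0.2, -0.5, -0.4]
width: 0.009
```

```bash
python3 - <<'E'
from h import *
st()
E
```

```text
t 4.13 tcp [ 0.4621 -0.2071  0.0509] F [-0.2  -0.51 -0.41] T [-0.068  0.141  0.014] w 0.009 yaw(tool y) 0.0823 tilt [-0.0041 -0.0026 -1.    ] q1,6 [-0.53  -0.612]
```

Emit:
step_arm(commands=[[[-0.05,0,0,0],[-0.1,0,0,0],[-0.2,0,0,0],[-0.3,0,0,0],[-0.45,0,0,0],[-0.6,0,0,0],[-0.6,0,0,0]]])

```text
time: 4.72
tool_pos: [0.4661, -0.2086, 0.1796]
ee_rot: [0.633, 1.558, -0.855]
wrist_force: [-0.4, -0.4, 0.6]
width: 0.0086
```

```bash
python3 - <<'E'
from h import *
go([.484,.060,.17],-.082)
E
```

```text
t 4.72 tcp [ 0.4661 -0.2086  0.1796] F [-0.4  -0.35  0.56] T [-0.068  0.007  0.007] w 0.0086 yaw(tool y) 0.0826 tilt [ 0.0085 -0.0098 -0.9999] q1,6 [-0.529 -0.612]
cmd [ 0.0358  0.1995 -1.3315] turn 0.1572 rad 0.165
```

Emit:
step_arm(commands=[[[0,0.02,-0.15,0],[0,0.04,-0.3,0.03],[0,0.06,-0.45,0.06],[0,0.08,-0.6,0.1],[0,0.1,-0.75,0.13],[0,0.12,-0.9,0.157],[0,0.13,-1,0.157],[0,0.13,-1,0.157]]])

```text
time: 5.38
tool_pos: [0.4755, -0.0037, 0.1784]
ee_rot: [0.95, 1.558, -0.698]
wrist_force: [0.2, -0.4, -0.4]
width: 0.0093
```

```bash
python3 - <<'E'
from h import *
go([.492,.0705,.13],-.082)
E
```

```text
t 5.38 tcp [ 0.4755 -0.0037  0.1784] F [ 0.17 -0.43 -0.39] T [-0.087  0.116  0.022] w 0.0093 yaw(tool y) -0.0769 tilt [ 0.0095 -0.008  -0.9999] q1,6 [-0.122 -0.045]
cmd [ 0.2399  0.0512 -0.3779] turn 0.0048 rad 0.005
```

Emit:
step_arm(commands=[[[0,0.01,-0.1,0.005],[0,0.03,-0.22,0.005],[0.06,0.051,-0.34,0.005],[0.13,0.051,-0.378,0.005],[0.2,0.051,-0.378,0.005],[0.24,0.051,-0.378,0.005],[0.24,0.051,-0.378,0.005],[0.24,0.051,-0.378,0.005]]])

```text
time: 6.05
tool_pos: [0.4919, 0.0698, 0.13]
ee_rot: [0.911, 1.559, -0.743]
wrist_force: [-1.2, 0.9, -0.4]
width: 0.0086
```

```bash
python3 - <<'E'
from h import *
go([.492,.0705,.13],-.082)
a=snap('scene','s3.png');b=snap('top','t3.png')
f=lambda i,x0,y0,w,h,k:cv2.resize(i[y0:y0+h,x0:x0+w,::-1],None,fx=k,fy=k,interpolation=cv2.INTER_CUBIC)
cv2.imwrite('pics/c3.png',np.hstack([f(a['img'],165,150,50,65,8),f(b['img'],180,200,50,65,8)]))
print(proj(a,[[.492,.0705,.07],[.492,.0705,.09]]))
E
```

```text
t 6.05 tcp [0.4919 0.0698 0.13  ] F [-1.16  0.89 -0.37] T [-0.093  0.072 -0.038] w 0.0086 yaw(tool y) -0.083 tilt [ 0.009  -0.0082 -0.9999] q1,6 [0.033 0.116]
cmd [-0.0002  0.0002 -0.0034] turn -0.001 rad -0.001
[[189.27532466 191.66302214]
 [188.69339745 184.42965281]]
```

View pics/c3.png

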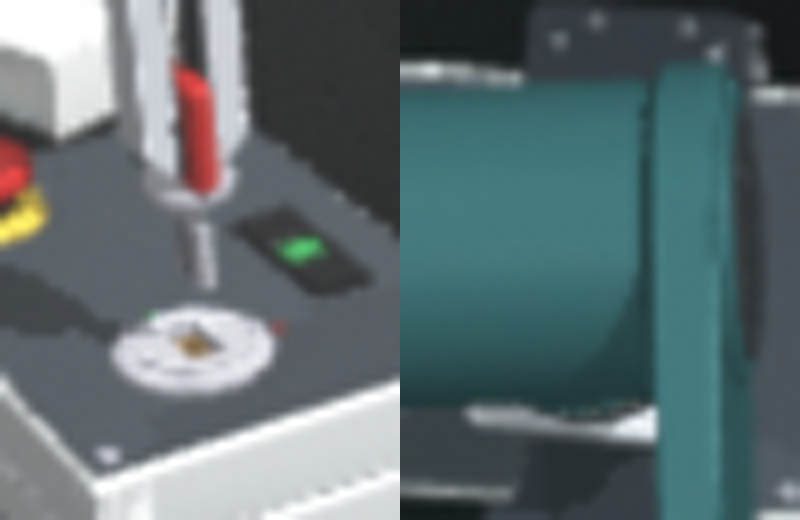

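```bash
python3 - <<'E'
from h import *
a=cv2.imread('pics/s3.png').astype(int);a0=cv2.imread('pics/s1.png').astype(int)
print('cols 182..199, gray now | before')
for v in range(170,202): print(v,a[v,178:202].mean(1).astype(int),'|',a0[v,178:202].mean(1).astype(int) if v>183 else '')
s=robot.snapshot('scene')
o,R=st()
k=lambda x,y,z:o['tool_pos']+R@np.array([.0089+z,x,y])
for n,p in dict(tip=k(0,0,.031),t1=k(.0014,.008,.031),t2=k(.0014,-.008,.031),t3=k(-.0014,.008,.031),t4=k(-.0014,-.008,.031),b1=k(.002,.009,.02),b2=k(.002,-.009,.02),b3=k(-.002,.009,.02),b4=k(-.002,-.009,.02),neck=k(0,0,.009),col=k(0,0,0),colL=k(0,0,0)).items(): print(n,p.round(4),proj(s,p).round(2))
E
```

```text
cols 182..199, gray now | before
170 [100  99  99  94  91 134 180 203 197 102  69  83  98 119 158 162 115 101
 101 100 101 100  99  92] | 
171 [ 98  99 100  99 103 129 148 168 179 103  69  82  96 117 164 196 149 107
 101 102 100 100 101  99] | 
172 [100  99  99 101 106 130 135 141 145 111  80  81  96 118 167 202 143 105
 101 100 100 101 100 100] | 
173 [ 99  98 100 100 104 124 133 137 143 136 111  93 101 129 175 181 126 103
 100 100 101 100 101 101] | 
174 [ 99 100 100  99 101 112 131 160 181 187 185 148 126 164 170 145 109 101
 101 101 101 100  99  99] | 
175 [100 100 100 100 102 102 114 130 150 159 167 164 144 139 123 110 103 101
 100  99  99  95  85  90] | 
176 [101 100 100 100 100 100 102 106 114 117 125 127 126 110 103 100  99  98
  94  84  80  71  67  71] | 
177 [100  99 100 100 100 100 100 102 101  98 113 125 127 109 100  97  87  74
  71  67  65  61  61  62] | 
178 [100 100 100  99 100  99  99 101 100  90 107 148 177 136 102  83  70  57
  61  61  60  61  60  63] | 
179 [100  99  99 101 100 101 100 100  99  88  98 129 175 141 104  93  76  63
  55  58  60  65  67  76] | 
180 [ 9
[... 4003 characters left out ...]
4 114 139]
t 6.2 tcp [0.4927 0.07   0.1312] F [0.45 0.34 0.46] T [-0.039 -0.005  0.003] w 0.0089 yaw(tool y) -0.0831 tilt [ 0.0118 -0.008  -0.9999] q1,6 [0.033 0.117]
tip [0.4932 0.0697 0.0913] [[189.26 183.93]]
t1 [0.4939 0.0616 0.0914] [[191.3  185.08]]
t2 [0.4953 0.0775 0.0913] [[188.3  182.47]]
t3 [0.4911 0.0618 0.0914] [[190.24 185.4 ]]
t4 [0.4925 0.0778 0.0913] [[187.26 182.79]]
b1 [0.4943 0.0606 0.1024] [[191.34 181.1 ]]
b2 [0.4958 0.0786 0.1023] [[187.96 178.22]]
b3 [0.4903 0.061  0.1024] [[189.82 181.56]]
b4 [0.4918 0.0789 0.1022] [[186.45 178.66]]
neck [0.4929 0.0698 0.1133] [[188.49 175.76]]
col [0.4928 0.0699 0.1223] [[188.17 172.36]]
colL [0.4928 0.0699 0.1223] [[188.17 172.36]]
```

```bash
python3 - <<'E'
from h import *
go([.490,.0708,.1135],-.082)
E
```

```text
t 6.2 tcp [0.4927 0.07   0.1312] F [0.45 0.34 0.46] T [-0.039 -0.005  0.003] w 0.0089 yaw(tool y) -0.0831 tilt [ 0.0118 -0.008  -0.9999] q1,6 [0.033 0.117]
cmd [ 0.0884 -0.015  -0.0035] turn -0.001 rad -0.001
```

Emit:
step_arm(commands=[[[0.03,-0.008,-0.002,0],[0.06,-0.015,-0.0035,0],[0.088,-0.015,-0.0035,0],[0.088,-0.015,-0.0035,0],[0.088,-0.015,-0.0035,0],[0.088,-0.015,-0.0035,0]]])

```text
time: 6.7
tool_pos: [0.49, 0.0708, 0.1135]
ee_rot: [1.043, 1.557, -0.611]
wrist_force: [0.5, 0.1, 1.3]
width: 0.0087
```

```bash
python3 - <<'E'
from h import *
o,R=st();a=snap('scene','s4.png');st()
f=lambda i,x0,y0,w,h,k:cv2.resize(i[y0:y0+h,x0:x0+w,::-1],None,fx=k,fy=k,interpolation=cv2.INTER_CUBIC)
cv2.imwrite('pics/c4.png',f(a['img'],172,168,34,36,16))
k=lambda x,y,z:o['tool_pos']+R@np.array([.0089+z,x,y])
for p in (k(0,0,.031),k(.0014,.008,.031),k(.0014,-.008,.031),k(-.0014,.008,.031),k(-.0014,-.008,.031)): print(p.round(4),(16*(proj(a,p)-[172,168]+.5)-.5).round(0))
E
```

```text
t 6.7 tcp [0.49   0.0708 0.1135] F [0.46 0.07 1.29] T [-0.086  0.053 -0.025] w 0.0087 yaw(tool y) -0.083 tilt [ 0.0115 -0.0081 -0.9999] q1,6 [0.035 0.119]
t 6.75 tcp [0.4901 0.0708 0.1137] F [ 0.49 -0.67  0.25] T [-0.057  0.051  0.016] w 0.0091 yaw(tool y) -0.0829 tilt [ 0.012  -0.008  -0.9999] q1,6 [0.035 0.119]
[0.4904 0.0705 0.0736] [[273. 369.]]
[0.4911 0.0624 0.0736] [[305. 388.]]
[0.4925 0.0783 0.0735] [[258. 345.]]
[0.4884 0.0626 0.0736] [[289. 393.]]
[0.4897 0.0786 0.0735] [[242. 350.]]
```

View pics/c4.png

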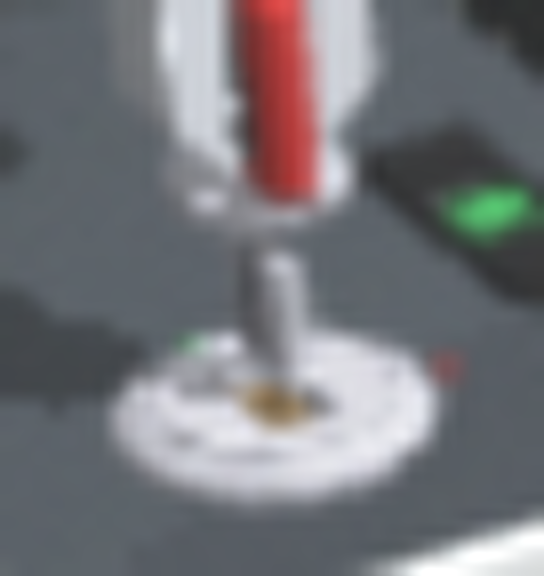

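Emit:
step_arm(commands=[[[0.01,0,0,0],[0.02,0,0,0],[0.03,0,0,0],[0.038,0,0,0],[0.038,0,0,0],[0.038,0,0,0]]])

```text
time: 7.25
tool_pos: [0.4901, 0.0707, 0.1059]
ee_rot: [1.043, 1.557, -0.611]
wrist_force: [0.3, 0.0, -0.6]
width: 0.0088
```

```bash
python3 - <<'E'
from h import *
st()
E
```

```text
t 7.25 tcp [0.4901 0.0707 0.1059] F [ 0.29  0.04 -0.62] T [-0.029  0.025  0.025] w 0.0088 yaw(tool y) -0.083 tilt [ 0.0115 -0.008  -0.9999] q1,6 [0.035 0.119]
```

Emit:
step_arm(commands=[[[0.008,0,0,0],[0.015,0,0,0],[0.021,0,0,0],[0.021,0,0,0]]])

```text
time: 7.58
tool_pos: [0.4899, 0.0707, 0.1013]
ee_rot: [1.019, 1.557, -0.635]
wrist_force: [-0.1, -1.4, -0.4]
width: 0.0086
```

```bash
python3 - <<'E'
from h import *
st()
E
```

```text
t 7.58 tcp [0.4899 0.0707 0.1013] F [-0.14 -1.39 -0.4 ] T [-0.049  0.11  -0.012] w 0.0086 yaw(tool y) -0.0831 tilt [ 0.011  -0.0081 -0.9999] q1,6 [0.035 0.119]
```

Emit:
step_arm(commands=[[[0.005,0,0,0],[0.01,0,0,0],[0.01,0,0,0]]])

```text
time: 7.83
tool_pos: [0.4899, 0.0708, 0.0996]
ee_rot: [1.034, 1.557, -0.62]
wrist_force: [-1.2, 0.6, 1.0]
width: 0.0091
```

Emit:
step_arm(commands=[[[0.005,0,0,0],[0.008,0,0,0],[0.008,0,0,0]]])

```text
time: 8.08
tool_pos: [0.49, 0.0711, 0.0981]
ee_rot: [1.084, 1.557, -0.57]
wrist_force: [-0.2, 2.2, 1.6]
width: 0.0089
```

```bash
python3 - <<'E'
from h import *
st()
E
```

```text
t 8.08 tcp [0.49   0.0711 0.0981] F [-0.23  2.18  1.57] T [ 0.11   0.243 -0.035] w 0.0089 yaw(tool y) -0.083 tilt [ 0.0114 -0.0073 -0.9999] q1,6 [0.035 0.119]
```

Emit:
step_arm(commands=[[[0.005,0,0,0.04],[0.008,0,0,0.08],[0.008,0,0,0.12],[0.008,0,0,0.16],[0.008,0,0,0.2],[0.01,0,0,0.24],[0.01,0,0,0.27],[0.01,0,0,0.27]]])

```text
time: 8.75
tool_pos: [0.4903, 0.0709, 0.0958]
ee_rot: [1.369, 1.557, -0.568]
wrist_force: [-0.4, 1.0, 0.2]
width: 0.0086
```

```bash
python3 - <<'E'
from h import *
st()
E
```

```text
t 8.75 tcp [0.4903 0.0709 0.0958] F [-0.39  1.02  0.18] T [-0.135  0.021  0.045] w 0.0086 yaw(tool y) -0.3662 tilt [ 0.0119 -0.0076 -0.9999] q1,6 [0.035 0.402]
```

Emit:
step_arm(commands=[[[0.005,0,0,0],[0.01,0,0,0],[0.01,0,0,0]]])

```text
time: 9.0
tool_pos: [0.4906, 0.0709, 0.0954]
ee_rot: [1.407, 1.556, -0.529]
wrist_force: [-2.3, -0.1, 7.5]
width: 0.0086
```

Emit:
step_arm(commands=[[[0.005,0,0,-0.03],[0.008,0,0,-0.08],[0.008,0,0,-0.13],[0.008,0,0,-0.18],[0.008,0,0,-0.23],[0.008,0,0,-0.27],[0.008,0,0,-0.27]]])

```text
time: 9.58
tool_pos: [0.4903, 0.0711, 0.0948]
ee_rot: [1.125, 1.556, -0.526]
wrist_force: [-3.4, 0.5, 7.4]
width: 0.0093
```

```bash
python3 - <<'E'
from h import *
st()
E
```

```text
t 9.58 tcp [0.4903 0.0711 0.0948] F [-3.45  0.48  7.35] T [ 0.06   0.793 -0.036] w 0.0093 yaw(tool y) -0.0802 tilt [ 0.0125 -0.0073 -0.9999] q1,6 [0.035 0.116]
```

Emit:
step_arm(commands=[[[0.006,-0.002,0,-0.05],[0.006,-0.002,0,-0.1],[0.006,-0.002,0,-0.15],[0.006,-0.002,0,-0.2],[0.008,-0.002,0,-0.25],[0.01,-0.002,0,-0.28],[0.01,-0.002,0,-0.28]]])

```text
time: 10.17
tool_pos: [0.4903, 0.0711, 0.0928]
ee_rot: [0.859, 1.555, -0.498]
wrist_force: [0.8, 0.2, 1.4]
width: 0.0087
```

```bash
python3 - <<'E'
from h import *
st()
E
```

```text
t 10.17 tcp [0.4903 0.0711 0.0928] F [0.82 0.17 1.43] T [-0.061 -0.115 -0.009] w 0.0087 yaw(tool y) 0.2142 tilt [ 0.0135 -0.0073 -0.9999] q1,6 [ 0.035 -0.178]
```

Emit:
step_arm(commands=[[[0.005,0,0,0],[0.01,0,0,0],[0.015,0,0,0],[0.015,0,0,0]]])

```text
time: 10.5
tool_pos: [0.4903, 0.071, 0.0895]
ee_rot: [0.856, 1.555, -0.5]
wrist_force: [0.3, -0.5, 0.8]
width: 0.0085
```

```bash
python3 - <<'E'
from h import *
go([.49,.0711,.08],-.082)
E
```

```text
t 10.5 tcp [0.4903 0.071  0.0895] F [ 0.33 -0.46  0.8 ] T [-0.007 -0.08  -0.04 ] w 0.0085 yaw(tool y) 0.214 tilt [ 0.0134 -0.0073 -0.9999] q1,6 [ 0.035 -0.178]
cmd [ 0.0474 -0.0019 -0.0013] turn 0.2826 rad 0.296
```

Emit:
step_arm(commands=[[[0.002,0,0,0.05],[0.004,0,0,0.1],[0.006,0,0,0.16],[0.008,0,0,0.22],[0.008,0,0,0.28],[0.01,0,0,0.28],[0.015,0,0,0.28],[0.02,0,0,0.28]]])

```text
time: 11.17
tool_pos: [0.4905, 0.071, 0.0854]
ee_rot: [1.155, 1.555, -0.494]
wrist_force: [0.9, -0.1, 2.2]
width: 0.0088
```

```bash
python3 - <<'E'
from h import *
go([.49,.0711,.08],-.082)
E
```

```text
t 11.17 tcp [0.4905 0.071  0.0854] F [ 0.94 -0.11  2.21] T [-0.003  0.003  0.104] w 0.0088 yaw(tool y) -0.078 tilt [ 0.0137 -0.0074 -0.9999] q1,6 [0.035 0.114]
cmd [ 0.0268 -0.0028 -0.0007] turn 0.0038 rad 0.004
```

Emit:
step_arm(commands=[[[0.008,0,0,0],[0.016,0,0,0],[0.024,0,0,0],[0.03,0,0,0],[0.035,0,0,0],[0.035,0,0,0]]])

```text
time: 11.67
tool_pos: [0.4906, 0.0709, 0.079]
ee_rot: [1.16, 1.555, -0.489]
wrist_force: [-1.9, 0.5, 4.4]
width: 0.0091
```

```bash
python3 - <<'E'
from h import *
st()
E
```

```text
t 11.67 tcp [0.4906 0.0709 0.079 ] F [-1.91  0.47  4.44] T [0.013 0.297 0.024] w 0.0091 yaw(tool y) -0.0779 tilt [ 0.0138 -0.0074 -0.9999] q1,6 [0.035 0.114]
```

Emit:
step_arm(commands=[[[0.005,-0.002,0,0],[0.01,-0.002,0,0],[0.01,-0.002,0,0]]])

```text
time: 11.92
tool_pos: [0.4906, 0.0709, 0.0789]
ee_rot: [1.193, 1.554, -0.456]
wrist_force: [-2.6, -0.3, 9.6]
width: 0.0091
```

```bash
python3 - <<'E'
from h import *
st()
E
```

```text
t 11.92 tcp [0.4906 0.0709 0.0789] F [-2.63 -0.29  9.59] T [-0.088  0.699 -0.005] w 0.0091 yaw(tool y) -0.0776 tilt [ 0.0152 -0.0074 -0.9999] q1,6 [0.035 0.114]
```

Emit:
step_arm(commands=[[[0.002,0,0,0.06],[0.003,0,0,0.13],[0.003,0,0,0.2],[0.003,0,0,0.27],[0.003,0,0,0.34],[0.003,0,0,0.41],[0.003,0,0,0.48],[0.003,0,0,0.55],[0.003,0,0,0.62],[0.003,0,0,0.69],[0.003,0,0,0.72],[0.003,0,0,0.72]]])

```text
time: 12.92
tool_pos: [0.4898, 0.0711, 0.079]
ee_rot: [1.917, 1.556, -0.486]
wrist_force: [-2.5, 0.0, 7.0]
width: 0.0082
```

```bash
python3 - <<'E'
from h import *
go([.4906,.0709,.0789],-1.578)
E
```

```text
t 12.92 tcp [0.4898 0.0711 0.079 ] F [-2.53  0.01  7.03] T [0.108 0.896 0.112] w 0.0082 yaw(tool y) -0.8322 tilt [ 0.0135 -0.0071 -0.9999] q1,6 [0.035 0.868]
cmd [ 0.0005  0.0033 -0.002 ] turn 0.7121 rad 0.746
```

Emit:
step_arm(commands=[[[0.003,0.002,-0.001,0.06],[0.003,0.002,-0.001,0.13],[0.003,0.002,-0.001,0.2],[0.003,0.002,-0.001,0.27],[0.003,0.002,-0.001,0.34],[0.003,0.002,-0.001,0.41],[0.003,0.002,-0.001,0.48],[0.003,0.002,-0.001,0.55],[0.003,0.002,-0.001,0.62],[0.003,0.002,-0.001,0.66],[0.003,0.002,-0.001,0.68],[0.003,0.002,-0.001,0.68]]])

```text
time: 13.92
tool_pos: [0.4894, 0.0717, 0.079]
ee_rot: [2.662, 1.558, -0.453]
wrist_force: [-2.7, 1.6, 5.5]
width: 0.0086
```

```bash
python3 - <<'E'
from h import *
go([.4906,.0709,.0789],-1.578)
E
```

```text
t 13.92 tcp [0.4894 0.0717 0.079 ] F [-2.73  1.57  5.53] T [0.376 0.882 0.243] w 0.0086 yaw(tool y) -1.5441 tilt [ 0.0117 -0.0057 -0.9999] q1,6 [0.035 1.58 ]
cmd [ 0.0004  0.0043 -0.0059] turn 0.0323 rad 0.034
```

Emit:
step_arm(commands=[[[0.004,0,0.002,0.03],[0.004,0,0.002,0.06],[0.004,0,0.002,0.09],[0.004,0,0.002,0.12],[0.004,0,0.002,0.12]]])

```text
time: 14.33
tool_pos: [0.4892, 0.0719, 0.079]
ee_rot: [2.834, 1.557, -0.407]
wrist_force: [-0.6, 0.6, 5.4]
width: 0.009
```

```bash
python3 - <<'E'
from h import *
st()
E
```

```text
t 14.33 tcp [0.4892 0.0719 0.079 ] F [-0.65  0.58  5.39] T [0.154 0.398 0.236] w 0.009 yaw(tool y) -1.6702 tilt [ 0.0124 -0.0053 -0.9999] q1,6 [0.035 1.706]
```

Torque is still at the friction-plus-spring level, so it isn't at the stop yet.

Emit:
step_arm(commands=[[[0.004,0,0,0.02],[0.004,0,0,0.04],[0.004,0,0,0.05],[0.004,0,0,0.05]]])

```text
time: 14.67
tool_pos: [0.4892, 0.0719, 0.079]
ee_rot: [2.894, 1.557, -0.399]
wrist_force: [-1.8, 1.2, 5.6]
width: 0.0088
```

```bash
python3 - <<'E'
from h import *
st();a=snap('scene','s5.png')
f=lambda i,x0,y0,w,h,k:cv2.resize(i[y0:y0+h,x0:x0+w,::-1],None,fx=k,fy=k,interpolation=cv2.INTER_CUBIC)
cv2.imwrite('pics/c5.png',f(a['img'],160,150,64,56,10))
E
```

```text
t 14.67 tcp [0.4892 0.0719 0.079 ] F [-1.84  1.25  5.6 ] T [0.029 0.619 0.24 ] w 0.0088 yaw(tool y) -1.7222 tilt [ 0.0126 -0.0053 -0.9999] q1,6 [0.035 1.758]
```

View pics/c5.png

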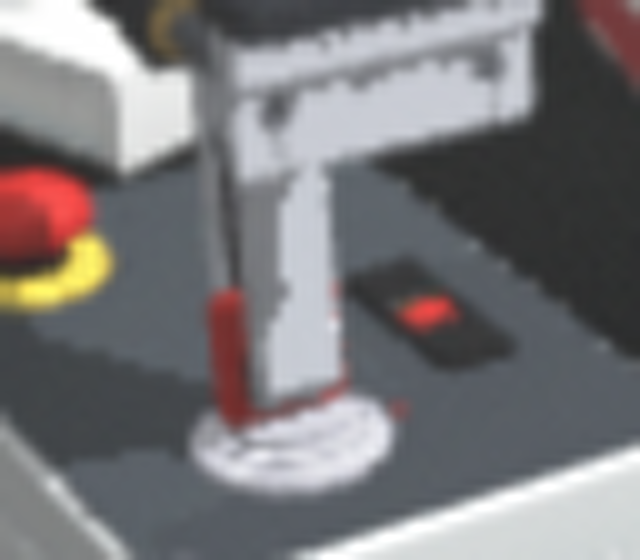

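Emit:
step_arm(commands=[[[0.004,0,0,0.02],[0.004,0,0,0.04],[0.004,0,0,0.05],[0.004,0,0,0.05]]])

```text
time: 15.05
tool_pos: [0.4893, 0.072, 0.079]
ee_rot: [2.957, 1.557, -0.388]
wrist_force: [-2.0, 0.4, 5.8]
width: 0.0089
```

```bash
python3 - <<'E'
from h import *
st()
E
```

```text
t 15.05 tcp [0.4893 0.072  0.079 ] F [-2.01  0.42  5.81] T [0.105 0.574 0.192] w 0.0089 yaw(tool y) -1.7738 tilt [ 0.0129 -0.0053 -0.9999] q1,6 [0.036 1.81 ]
```

Emit:
step_arm(commands=[[[0.004,0,0,0.02],[0.004,0,0,0.04],[0.004,0,0,0.05],[0.004,0,0,0.05]]])

```text
time: 15.38
tool_pos: [0.4892, 0.072, 0.079]
ee_rot: [3.003, 1.557, -0.393]
wrist_force: [-0.5, -0.4, 6.5]
width: 0.0087
```

```bash
python3 - <<'E'
from h import *
st()
E
```

```text
t 15.38 tcp [0.4892 0.072  0.079 ] F [-0.46 -0.4   6.53] T [0.035 0.493 0.381] w 0.0087 yaw(tool y) -1.8254 tilt [ 0.0129 -0.0054 -0.9999] q1,6 [0.036 1.862]
```

Emit:
step_arm(commands=[[[0.004,0,0,0.015],[0.004,0,0,0.025],[0.004,0,0,0.025],[0.004,0,0,0.025]]])

```text
time: 15.72
tool_pos: [0.4892, 0.072, 0.079]
ee_rot: [3.017, 1.556, -0.404]
wrist_force: [-0.5, -0.2, 5.0]
width: 0.0092
```

```bash
python3 - <<'E'
from h import *
st();a=snap('scene','s6.png');st()
f=lambda i,x0,y0,w,h,k:cv2.resize(i[y0:y0+h,x0:x0+w,::-1],None,fx=k,fy=k,interpolation=cv2.INTER_CUBIC)
cv2.imwrite('pics/c6.png',np.hstack([f(a['img'],160,150,64,60,6),f(a['img'],230,200,130,130,3)[:360]]))
E
```

```text
t 15.72 tcp [0.4892 0.072  0.079 ] F [-0.49 -0.18  5.  ] T [0.035 0.554 0.414] w 0.0092 yaw(tool y) -1.8501 tilt [ 0.0132 -0.0056 -0.9999] q1,6 [0.036 1.887]
t 15.77 tcp [0.4893 0.072  0.079 ] F [-1.28 -1.04  6.02] T [0.018 0.535 0.434] w 0.0092 yaw(tool y) -1.8502 tilt [ 0.0133 -0.0057 -0.9999] q1,6 [0.036 1.887]
```

View pics/c6.png

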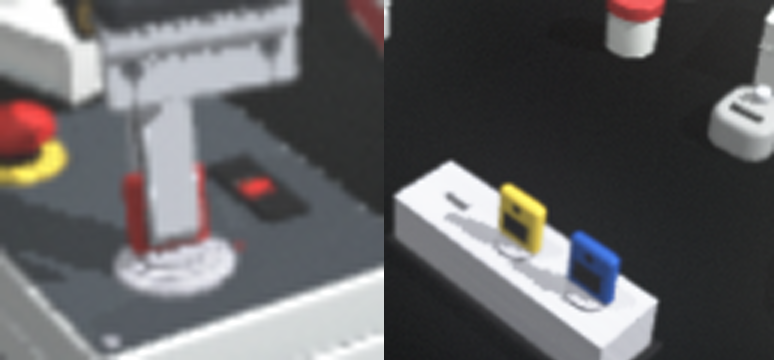

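```bash
python3 -c "
from h import *
print(robot.close_job())"
```

```text
the job is handed in; nothing more can be done
None
```

The red key is fully in the lock and turned clockwise to its stop. The arm was still holding it there when I handed the job in at 15.8 s.

- **Discs:** The key passed the first disc about 0.28 rad clockwise and the second about 0.3 rad counter-clockwise, then went into the plug in line. Readings taken after each move showed at most about 7.5 N of push at the discs.
- **Collar on the face:** I took it as seated because an extra push at TCP height 0.079 m raised the force to 9.6 N with almost no movement down.
- **At the stop:** The torque sat at about 0.24 N m while turning and rose to 0.38–0.43 N m at the end. The gripper itself had turned about 1.77 rad, more than the plug's 1.5. I put this down to about 0.14 rad of play in the slot plus the key giving a little in the grip.
- **Last picture:** The little window shows red. The yellow and blue keys stand in the block, and the jar and counter look undisturbed.
- **What disagreed:** The two cameras placed the lock several millimetres apart. I settled this by comparing the key tip with the keyway from close up. My first close on the key was about 2 mm off, giving a side force of about 5 N. I eased that out before lifting.

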